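# Nudge a test cassette home in the reader

### The arm

A 6-joint arm with a two-finger parallel gripper is mounted at the origin on the work surface. World frame = base frame: x ahead of the robot, y to its left, z up, the work surface at z = 0. Lengths are in m, angles in rad, forces in N, time in s.
With the tool pointing down it reaches from about 0.35 to 0.875 m from the base axis. Payload 4.2 kg.
Tool frame: the origin (TCP) lies midway between the tips of the shut fingers; the grasp point (between the pads) lies 19 mm behind it; x points along the fingers, y is the direction in which the jaws open and shut, and the axes are right-handed (so a half turn about x gives the same grasp; the last joint's range is limited). The gripper opens to 87 mm and grips with 3 to 60 N. Pads are 19 mm wide; open, the fingers measure 117 mm over their backs; the gripper's body (75 mm by 190 mm) begins 51 mm behind the grasp point.
Start: joints at [-1.058, 0.385, 0.008, 0, -1.194, -0.259], TCP at [0.157, -0.605, 0.223] pointing down, gripper open.
Joint ranges: [-3.14, 3.14], [-1.21, 2.06], [-1.07, 1.41], [-3.16, 2.05], [-2.99, -0.16], [-3.1, 3.1]. Speed limits (rad/s): [2.79, 2.79, 3.14, 3.14, 3.14, 3.14].

### API

Orientations are given as [roll, pitch, yaw] about the fixed x, y, z axes, in that order (R = Rz(yaw) Ry(pitch) Rx(roll)).
In Python, from plant import r gives the robot as it stands. The module is installed in compiled form; this text tells all that it offers.
- The arm moves only by the tool servo_tool, never from a script. Its argument "motion" is one flat list of numbers, 7 for each row, row after row: the shift along the tool's x, y, z in cm, then the turn, a rotation vector about the tool's x, y, z in rad, then the finger opening in cm, from 0 to 8.7. A call has 1 to 8 rows; each row shifts and turns the commanded pose from where the row before left it, along the tool's axes as they then stand; what a row does not reach is not made up. A row lasts 1/10 s, in which the tool goes at most 50 mm and 8.59 degrees, less where a joint would pass 70% of its speed; a pose out of reach is approached as far as the arm can. A call is refused whole if a number of a shift passes 5 or a number of a turn 0.15, either way. A call with a gripper value outside its range is refused whole. The fingers move at their own pace and stop on an object; "newtons" is the grip in N (left out, the last holds). Time passes only in rows, so rows that do not move let the fingers close. It gives the time, the measured TCP pose, the force and the opening at its end, in the units of the state.
- r.read_state(): the state, without advancing time (a new reading comes with each control period).
- r.snapshot(name): name is "side" or "top"; returns a dict with "pixels" (420x560x3 uint8, blue, green, red), "depth" (420x560 float32, m along the optical axis (not along the pixel's ray), 0 where there is no reading), "mtx" (3x3 intrinsics, pixels), "world_to_cam" (4x4, takes a point from world to camera coordinates). Camera axes: x right, y up, looking along -z (the intrinsics and any distortion apply to the point x, -y, -z); pixel columns grow to the right and rows downward; lengths in m; the calibration is good to about 2 mm. A picture is of the moment at which its call begins.
- r.sign_off(): hands the job in, once; it reports no verdict.
The state is a dict: "time_s": time; "joint_positions": joint angles; "qvel": joint speeds; "effort": joint torques, N m; "ee_pos": TCP position; "orientation": TCP orientation; "wrist_force": force on the tool from outside, world axes, zero at the start; "torque": the same for the moment, N m; "opening": finger opening in m.
Only numpy, scipy, OpenCV 4.12 (cv2) and the standard library are available. Lean on these libraries where they do the work, as an engineer would, in place of code of your own. Each camera call takes 0.05 s, during which the arm holds its last target. There are 200 camera calls.

### The job

Pick up the pusher from its rubber mat and, with its tip, nudge the test cassette lying in the reader's slot gently, in small taps, straight in until you feel it meet the stop hidden inside; it must be left fully home against that stop, but never be pressed hard (not above 10 N). Then stand the pusher back upright on its mat and let go. Do not touch the cassette with the fingers, and leave everything else where it is.

Things in the scene. Friction and masses are not known exactly. Their poses are not given: they have to be found in the camera images.
- mouth (a point): Mouth of the reader's slot: centre of its lower edge, in the housing's front face, on the slot floor 22 mm above the table. x points level into the slot (insertion direction), z up. The slot is a straight tunnel 43 mm wide, 26 mm high. Its floor continues 45 mm outward as an open ledge 62 mm wide with 8 mm high guide rails 43 mm apart.
- reader: White desktop reader with a dark screen on top, fixed: housing 120 mm wide, 190 mm deep, 85 mm tall; origin on the table under the mouth, x into the slot. The stop in the tunnel is rigid and unseen; its depth differs from reader to reader: the rear end of a cassette fully home is somewhere from 6 to 54 mm inside the mouth.
- cassette_mid (a point): Centre of the flat white test cassette, 80 mm long (x), 40 wide, 16 thick, 0.1 kg, loose in the slot, x along the insertion direction. Its rear end (40 mm behind the centre) at first stands 12 to 30 mm outside the mouth. It slides with under 2 N. Two more like it lie on the table, not used.
- pusher_grip (a point): Middle of the grey pusher's handle, 40 mm above its underside. Foot 60 x 40 mm, 8 thick; handle 45 mm long (x), 24 wide (y, the grasp), top 70 mm above the underside. A steel nose 12 x 12 mm juts out level along +x, 30 mm above the underside, to a rubber tip 24 mm wide, 12 high, its flat front 150 mm ahead of the handle's middle. 0.18 kg.
- mat: The pusher's black rubber mat, fixed to the table: 260 mm long (x), 90 mm wide (y), 3 mm thick; origin at the centre of its underside. The pusher starts on it, upright, handle 20 to 60 mm behind the middle, nose roughly along the mat's +x.
Not all that is in view belongs to the job. Leave any orange or pink look-alike of the part that bears pusher_grip alone.

How it is judged:
By the outcome, as a careful person would: the job done as asked, in the order asked, and still so for the second after the job is handed in, with the robot touching nothing.
It also fails if it takes over 61 s, if anything falls off the work surface, if the arm or the gripper's body presses on something with over 40 N, if the wrist force passes 120 N, or if a joint passes its speed limit or range.

## Working session

There is one attempt and no reset: what is moved stays moved. The work goes in short steps, Python scripts to look and compute and a tool call to move; the robot and the scene stay as the last step left them, time stands still between calls to the robot, and variables do not carry over. Pictures are saved under pics/ and viewed, about 8 in all and at most 12, crops included, and the job is handed in when it is done.

Besides the shell and the picture viewer there is one more tool, called after "Emit:" in YAML: its name, and indented under it one key for each argument. servo_tool: Moves the arm, as the interface text tells. Its arguments: {"type":"object","properties":{"motion":{"type":"array"},"newtons":{"type":"number"}},"required":["motion"]}

```bash
mkdir -p pics; cat > h.py <<'E'
import numpy as np, cv2
from plant import r
def snap(n):
    s=r.snapshot(n); np.savez('%s.npz'%n,**s); return s
def cloud(s):
    d=s['depth'];K=s['mtx'];v,u=np.mgrid[:d.shape[0],:d.shape[1]]
    x=(u-K[0,2])/K[0,0]*d;y=(v-K[1,2])/K[1,1]*d
    P=np.stack([x,-y,-d,np.ones_like(d)],-1)
    return (P@np.linalg.inv(s['world_to_cam']).T)[...,:3]
def proj(s,p):
    c=s['world_to_cam']@np.r_[p,1]; K=s['mtx']
    return K[0,0]*c[0]/-c[2]+K[0,2],K[1,1]*-c[1]/-c[2]+K[1,2]
E
python3 - <<'E'
from h import *
for n in('top','side'):
    s=snap(n);cv2.imwrite('pics/%s0.png'%n,s['pixels'])
    print(n,s['mtx'],np.linalg.inv(s['world_to_cam']).round(3),{k for k in s})
print(r.read_state())
E
```

```text
top [[531.85124371   0.         291.00054927]
 [  0.         531.85124371 207.21251674]
 [  0.           0.           1.        ]] [[ 0.028  0.983 -0.18   0.299]
 [-0.999  0.032  0.017  0.035]
 [ 0.022  0.18   0.983  1.23 ]
 [ 0.     0.     0.     1.   ]] {'mtx', 'depth', 'world_to_cam', 'pixels'}
side [[413.22005808   0.         276.40830628]
 [  0.         413.22005808 211.45603779]
 [  0.           0.           1.        ]] [[-0.997  0.053 -0.06   0.432]
 [-0.081 -0.677  0.731  0.718]
 [-0.002  0.734  0.679  0.699]
 [ 0.     0.     0.     1.   ]] {'mtx', 'depth', 'world_to_cam', 'pixels'}
{'time_s': 0.1, 'joint_positions': array([-1.05841449e+00,  3.85484818e-01,  6.75596255e-03, -4.14665600e-04,
       -1.19402844e+00, -2.58653216e-01]), 'qvel': array([-0.00167962, -0.00040294,  0.0031051 ,  0.00192068, -0.00081887,
       -0.00099177]), 'effort': array([ 8.44784518e-05, -3.91689384e+01,  1.87935251e+01,  4.23189193e+00,
        1.34729323e-02, -7.26948315e-05]), 'ee_pos': array([ 0.15678692, -0.60444932,  0.22156635]), 'orientation': array([1.63544864, 1.56879784, 1.88902432]), 'wrist_force': array([-0.09470807, -0.28317043,  0.90776593]), 'torque': array([ 0.00013192,  0.00911352, -0.04352365]), 'opening': 0.08691332618503125}
```

View pics/top0.png

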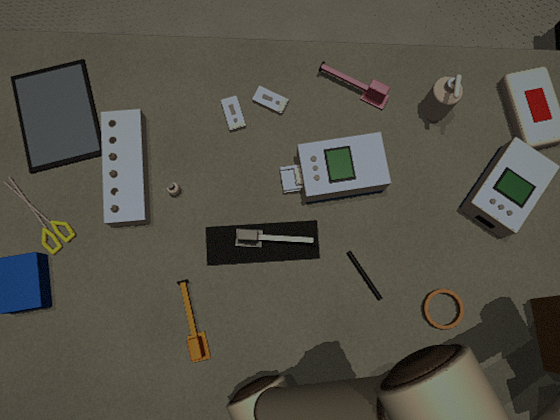

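View pics/side0.png

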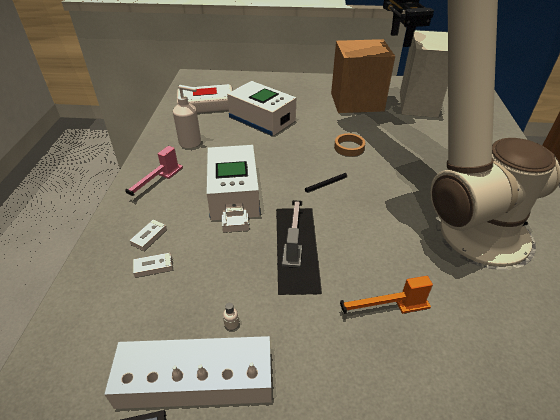

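The top view shows the grey pusher on the black mat, handle at about (250,238) and nose to the right. The reader holding a cassette is at (340,165), with the cassette sticking out at (290,178). Look-alikes:
- Orange pusher at (195,320) and pink pusher at (365,88): excluded by colour, and neither is on a mat.
- Second reader at (510,185): its slot is empty.
- Loose cassettes at (232,112) and (270,98): on the table, not used.

Next I'll measure, with one enlarged crop to confirm.

```bash
python3 - <<'E'
from h import *
s=dict(np.load('top.npz'));P=cloud(s);px=s['pixels']
c=cv2.resize(px[120:280,190:400],None,fx=3.7,fy=3.7,interpolation=cv2.INTER_CUBIC);cv2.imwrite('pics/crop1.png',np.clip(c*1.5,0,255).astype(np.uint8))
S=dict(np.load('side.npz'));Q=cloud(S)
def box(A,m,name):
    m=m.astype(np.uint8);n,l,st,_=cv2.connectedComponentsWithStats(m)
    if n<2: print(name,'none');return
    k=1+np.argmax(st[1:,4]);p=A[l==k]
    (cx,cy),(w,h),a=cv2.minAreaRect((p[:,:2]*1000).astype(np.float32))
    print(name,len(p),'c',round(cx,1),round(cy,1),'wh',round(w,1),round(h,1),'ang',round(a,2),'z',np.percentile(p[:,2]*1000,[5,50,95]).round(1),'mean',(p.mean(0)*1000).round(1))
def reg(A,x0,x1,y0,y1,z0,z1):
    return (A[...,0]>x0)&(A[...,0]<x1)&(A[...,1]>y0)&(A[...,1]<y1)&(A[...,2]>z0)&(A[...,2]<z1)
for nm,A,I in(('top',P,px),('side',Q,S['pixels'])):
    print(nm, 'px handle/reader', A[238,248]*1000 if nm=='top' else A[245,293]*1000)
np.set_printoptions(suppress=True,precision=1)
for uv in((250,238),(312,239),(240,238),(207,228),(207,264),(319,222),(319,260),(290,178),(285,190),(340,190),(300,145),(305,200),(388,194),(382,134)): print(uv,P[uv[1],uv[0]]*1000)
x0,x1,y0,y1=.15,.32,-.15,.3
dark=px.max(2)<35
box(P,reg(P,x0,x1,y0,y1,-.01,.012)&dark,'mat')
for nm,A in(('top',P),('side',Q)):
    print(nm);box(A,reg(A,x0,x1,y0,y1,.062,.085),'handletop');box(A,reg(A,x0,x1,y0,y1,.03,.05),'nose');box(A,reg(A,x0,x1,y0,y1,.008,.014),'foot')
    R=(.28,.5,-.3,.15);box(A,reg(A,*R,.078,.095),'housingtop');box(A,reg(A,*R,.015,.045),'slotstuff');box(A,reg(A,*R,.034,.042),'cass')
E
```

```text
top px handle/reader [439.62490168 107.09798579  73.24598506]
side px handle/reader [445.60959188 132.75362317  62.66120036]
(250, 238) [439.4 102.6  76.1]
(312, 239) [445.7 -34.7  41.6]
(240, 238) [439.  124.5  73.6]
(207, 228) [468.5 207.4   3.2]
(207, 264) [385.1 202.3   6.4]
(319, 222) [491.8 -52.9  -2.4]
(319, 260) [402.6 -54.4  -0.9]
(290, 178) [588.9  18.6  24.8]
(285, 190) [558.5  29.4  31.7]
(340, 190) [549.4 -90.9  92.3]
(300, 145) [650.2  -0.7  87.7]
(305, 200) [537.2 -17.4  28.4]
(388, 194) [ 563.5 -215.     1.2]
(382, 134) [ 712.4 -201.6   -1.8]
mat 1 c 274.3 228.2 wh 0.0 0.0 ang 0.0 z [1.3 1.3 1.3] mean [274.3 228.2   1.3]
top
handletop 255 c 201.5 209.3 wh 44.9 24.3 ang 15.9 z [66.6 70.4 74.2] mean [201.8 209.3  70.4]
nose 281 c 272.1 230.2 wh 101.9 13.4 ang 16.22 z [32.5 37.  41. ] mean [271.7 229.6  36.9]
foot 111 c 201.9 209.0 wh 59.6 39.0 ang 15.37 z [ 8.2  9.9 12.9] mean [200.3 197.7  10.1]
housingtop 2 c 439.8 116.6 wh 3.1 0.0 ang 139.39 z [78.2 78.5 78.9] mean [439.8 116.6  78.5]
slotstuff 379 c 444.4 44.5 wh 25.8 172.9 ang 0.61 z [27.7 39.7 43.4] mean [444.   29.2  38.3]
cass 269 c 448.0 21.9 wh 125.9 23.0 ang 85.97 z [35.7 39.7 41.7] mean [445.   20.2  39.2]
side
handletop 280 c 202.4 213.5 wh 45.2 24.9 ang 17.36 z [63.6 68.7 70.7] mean [203.1 215.4  68.2]
nose 497 c 250.8 226.6 wh 144.8 23.9 ang 12.36 z [31.  35.1 46.6] mean [249.7 230.5  36.3]
foot 25 c 211.3 227.2 wh 12.9 26.6 ang 80.68 z [ 8.1 11.3 13.5] mean [210.5 226.2  10.9]
housingtop none
slotstuff 169 c 442.6 8.0 wh 22.2 99.5 ang 2.98 z [31.6 37.7 39.7] mean [445.2   4.5  37.1]
cass 151 c 442.8 8.0 wh 21.8 99.5 ang 2.98 z [36.  37.8 39.7] mean [445.3   8.2  37.9]
```

View pics/crop1.png

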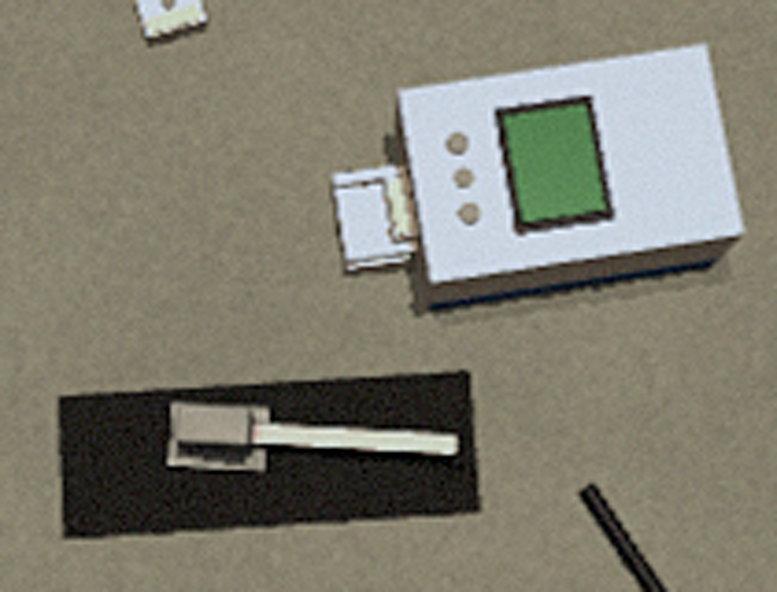

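The crop confirms it: the grey pusher is on the mat with its handle at about (245,238) full-frame, and the cassette is in the ledge of the left reader. I'll redo the fits with the right regions.

```bash
cat > fit.py <<'E'
from h import *
def box(A,m,name):
    n,l,st,_=cv2.connectedComponentsWithStats(m.astype(np.uint8))
    if n<2: print(name,'none');return
    k=1+np.argmax(st[1:,4]);p=A[l==k]
    (cx,cy),(w,h),a=cv2.minAreaRect((p[:,:2]*1000).astype(np.float32))
    q=(p[:,:2]-p[:,:2].mean(0));e=np.linalg.eigh(q.T@q)[1][:,1]; e=e*(-1 if e[1]>0 else 1)
    print(name,len(p),'c',round(cx,1),round(cy,1),'wh',round(w,1),round(h,1),'ang',round(a,2),'pca',np.degrees(np.arctan2(e[1],e[0])).round(2),'z',np.percentile(p[:,2]*1000,[5,50,95]).round(1),'mean',(p.mean(0)*1000).round(1))
def reg(A,x0,x1,y0,y1,z0,z1):
    return (A[...,0]>x0)&(A[...,0]<x1)&(A[...,1]>y0)&(A[...,1]<y1)&(A[...,2]>z0)&(A[...,2]<z1)
E
python3 - <<'E'
from fit import *
for nm in('top','side'):
    s=dict(np.load(nm+'.npz'));A=cloud(s);px=s['pixels'];print(nm)
    M=(.36,.52,-.1,.24)
    box(A,reg(A,*M,-.01,.012)&(px.max(2)<38),'mat')
    box(A,reg(A,*M,.064,.09),'handletop');box(A,reg(A,*M,.03,.055)&(A[...,1]<.07),'nose');box(A,reg(A,*M,.008,.016)&(A[...,1]>.05),'foot')
    R=(.5,.75,-.25,.08);box(A,reg(A,*R,.079,.1),'housingtop');box(A,reg(A,*R,.013,.046)&(A[...,1]>-.05),'slotstuff')
    box(A,reg(A,*R,.035,.046)&(A[...,1]>-.05),'cass>35')
    box(A,reg(A,*R,.019,.027)&(A[...,1]>-.05),'ledge');box(A,reg(A,*R,.0265,.0335)&(A[...,1]>-.05),'rail')
    box(A,reg(A,.3,.7,-.2,.3,-.02,.02)&(A[...,0]<.36),'table')
    # front face points
    if nm=='side':
        m=reg(A,.5,.75,-.1,.05,.045,.08);p=A[m];e=np.polyfit(p[:,0],p[:,1],1);print('face y=ax+b',e,np.degrees(np.arctan(e[0])),len(p),(p[:,1]-np.polyval(e,p[:,0])).std())
E
```

```text
top
mat 3379 c 439.8 78.8 wh 89.7 258.8 ang 5.44 pca -84.26 z [0.2 4.1 8.1] mean [436.3  81.4   4.1]
handletop 226 c 447.5 108.1 wh 44.2 23.9 ang 88.93 pca -93.55 z [68.7 73.5 77. ] mean [447.1 108.4  73.4]
nose 295 c 442.2 13.2 wh 23.5 111.0 ang 2.19 pca -91.36 z [34.7 40.1 43.4] mean [444.8  12.1  39.7]
foot 126 c 437.9 113.8 wh 69.2 36.3 ang 62.15 pca -102.05 z [ 8.5 11.8 15.1] mean [435.4 112.3  11.8]
housingtop 4495 c 611.0 -100.2 wh 121.6 190.9 ang 11.02 pca -79.04 z [82.7 86.7 91.3] mean [609.9 -99.7  86.8]
slotstuff 614 c 581.3 7.2 wh 125.2 66.4 ang 25.64 pca -148.1 z [18.2 26.1 41.2] mean [583.7   9.9  28.2]
cass>35 109 c 591.1 -0.4 wh 44.8 14.5 ang 10.57 pca -168.78 z [36.1 39.2 42.4] mean [ 5.915e+02 -3.000e-01  3.940e+01]
ledge 223 c 589.5 22.4 wh 49.1 31.0 ang 10.64 pca -168.31 z [19.6 23.2 26.6] mean [589.   22.5  23. ]
rail 55 c 564.7 10.2 wh 10.1 44.9 ang 10.41 pca -77.99 z [26.6 30.8 32.9] mean [564.8  10.6  30.6]
table 5648 c 330.0 50.0 wh 59.9 499.8 ang 0.0 pca -90.07 z [-2.8  1.1  5.6] mean [330.   45.1   1.3]
side
mat 779 c 439.6 81.6 wh 87.5 256.5 ang 5.51 pca -
[... 356 characters left out ...]
usingtop 2315 c 611.7 -97.5 wh 119.7 197.1 ang 11.06 pca -78.79 z [81.8 84.1 87.8] mean [609.8 -86.8  84.4]
slotstuff 854 c 583.4 7.6 wh 122.0 74.7 ang 27.84 pca -168.18 z [15.9 27.4 41.3] mean [591.3   9.8  27.8]
cass>35 178 c 573.7 -4.8 wh 76.9 28.4 ang 8.76 pca -165.89 z [35.5 37.3 44. ] mean [581.1  -4.5  38. ]
ledge 247 c 589.8 16.7 wh 61.6 52.1 ang 12.76 pca -159.48 z [19.4 21.2 25.3] mean [588.   23.9  21.5]
rail 114 c 612.1 6.3 wh 55.2 58.9 ang 47.69 pca -6.67 z [26.9 29.3 33.1] mean [611.1  12.4  29.7]
table 4182 c 330.0 50.2 wh 60.0 499.5 ang 0.0 pca -90.12 z [-3.  -1.   1.3] mean [330.3  91.6  -0.8]
face y=ax+b [ 0.19105964 -0.11747894] 10.816553482914125 567 0.0013661415384528483
```

```bash
cat > mv.py <<'E'
from h import *
from scipy.spatial.transform import Rotation as Ro
def goal(xyz_mm,heading_deg):
    """shift (cm, current tool axes) and rotvec to TCP pose pointing down with jaws across heading (nearest half turn)"""
    s=r.read_state();R=Ro.from_euler('xyz',s['orientation'])
    best=None
    for k in(1,-1):
        y=k*np.array([-np.sin(np.radians(heading_deg)),np.cos(np.radians(heading_deg)),0]);x=np.array([0,0,-1.])
        G=Ro.from_matrix(np.c_[x,y,np.cross(x,y)]);v=(R.inv()*G).as_rotvec()
        if best is None or np.linalg.norm(v)<np.linalg.norm(best[0]): best=(v,G)
    d=np.array(xyz_mm)/1000-s['ee_pos']
    print('t',round(s['time_s'],2),'axes(cols x,y,z)\n',R.as_matrix().round(4),'\nshift now-axes cm',(R.inv().apply(d)*100).round(2),'goal-axes cm',(best[1].inv().apply(d)*100).round(2),'rot',best[0].round(4),'world mm',(d*1000).round(1),'F',s['wrist_force'].round(2),'open',round(s['opening'],4),'j6',s['joint_positions'][5].round(2))
E
python3 -c "
from mv import *
goal([447.7,110.5,126],-91.2)"
```

```text
t 0.1 axes(cols x,y,z)
 [[-6.000e-04 -2.509e-01  9.680e-01]
 [ 1.900e-03  9.680e-01  2.509e-01]
 [-1.000e+00  2.000e-03 -1.000e-04]] 
shift now-axes cm [ 9.67 61.89 46.1 ] goal-axes cm [  9.56 -27.59  72.09] rot [-1.2963e+00  1.2000e-03 -1.8000e-03] world mm [290.9 714.9 -95.6] F [-0.09 -0.28  0.91] open 0.0869 j6 -0.26
```

```bash
python3 -c "
from h import *
A=cloud(dict(np.load('side.npz'))).reshape(-1,3)
for x in np.arange(0,.75,.05):
    print('%.2f'%x,[int(max([0,*np.round(1000*A[(abs(A[:,0]-x-.025)<.025)&(abs(A[:,1]-y-.025)<.025),2])])) for y in np.arange(-.75,.4,.05)])
"
```

```text
0.00 [0, 222, 221, 221, 221, 2, 2, 2, 2, 2, 1, 0, 0, 228, 241, 241, 231, 164, 3, 3, 2, 3, 3]
0.05 [218, 221, 221, 222, 328, 3, 4, 3, 2, 3, 3, 1, 0, 0, 230, 335, 274, 208, 2, 2, 2, 3, 3]
0.10 [161, 219, 331, 338, 334, 2, 3, 3, 2, 2, 3, 3, 2, 2, 497, 437, 300, 217, 3, 3, 3, 3, 2]
0.15 [0, 318, 335, 341, 336, 2, 2, 2, 3, 3, 2, 2, 2, 484, 498, 443, 215, 2, 70, 72, 2, 3, 3]
0.20 [0, 317, 314, 192, 188, 2, 3, 3, 3, 3, 2, 2, 2, 488, 490, 4, 3, 3, 2, 73, 5, 3, 4]
0.25 [0, 191, 191, 191, 190, 4, 2, 27, 25, 24, 3, 2, 3, 3, 3, 3, 2, 3, 2, 39, 3, 3, 4]
0.30 [1, 191, 191, 191, 191, 3, 5, 25, 25, 25, 2, 12, 3, 3, 3, 3, 3, 2, 2, 38, 37, 3, 3]
0.35 [3, 3, 3, 2, 2, 3, 3, 3, 2, 2, 3, 12, 13, 2, 2, 3, 4, 5, 6, 4, 2, 3, 2]
0.40 [2, 2, 3, 3, 4, 2, 3, 3, 1, 3, 3, 2, 13, 3, 41, 41, 74, 75, 5, 6, 2, 3, 3]
0.45 [1, 3, 3, 2, 2, 87, 86, 2, 3, 2, 2, 2, 2, 3, 39, 39, 74, 74, 5, 6, 3, 56, 57]
0.50 [3, 1, 0, 0, 86, 89, 89, 87, 4, 2, 3, 2, 2, 86, 86, 3, 2, 2, 2, 3, 63, 57, 58]
0.55 [1, 1, 0, 86, 89, 90, 90, 85, 2, 1, 2, 86, 89, 90, 89, 40, 2, 2, 2, 4, 64, 40, 57]
0.60 [1, 0, 0, 86, 87, 90, 85, 2, 2, 0, 0, 87, 90, 90, 88, 86, 2, 2, 2, 2, 2, 2, 57]
0.65 [1, 0, 43, 50, 86, 86, 3, 2, 2, 0, 0, 86, 87, 87, 86, 84, 2, 3, 2, 3, 2, 2, 57]
0.70 [2, 1, 51, 53, 53, 2, 2, 2, 182, 3, 2, 2, 2, 2, 3, 2, 2, 18, 18, 2, 2, 3, 57]
```

Emit:
servo_tool:
  motion: [-5, 0, 0, 0, 0, 0, 8.7, 0, 0, 5, 0, 0, 0, 8.7, 0, 0, 5, 0, 0, 0, 8.7, 0, 0, 5, 0, 0, 0, 8.7, 0, 0, 5, 0, 0, 0, 8.7, 0, 4, 2, 0, 0, 0, 8.7, 0, 4, 2, 0, 0, 0, 8.7, 0, 4, 2, 0, 0, 0, 8.7]
  newtons: 35

```text
time_s: 0.9
ee_pos: [0.3789, -0.4217, 0.2713]
orientation: [2.227, 1.569, 2.481]
wrist_force: [0.7, -0.8, 0.1]
opening: 0.0869
```

Emit:
servo_tool:
  motion: [0, 4.2, 1.7, 0, 0, 0, 8.7, 0, 4.2, 1.7, 0, 0, 0, 8.7, 0, 4.2, 1.7, 0, 0, 0, 8.7, 0, 4.2, 1.7, 0, 0, 0, 8.7, 0, 4.2, 1.7, 0, 0, 0, 8.7, 0, 4.2, 1.7, 0, 0, 0, 8.7, 0, 4.2, 1.7, 0, 0, 0, 8.7, 0, 4.2, 1.7, 0, 0, 0, 8.7]

```text
time_s: 1.7
ee_pos: [0.4253, -0.0623, 0.2724]
orientation: [1.53, 1.571, 1.784]
wrist_force: [1.9, -0.2, 0.1]
opening: 0.0869
```

Emit:
servo_tool:
  motion: [0, 4.2, 1.7, 0, 0, 0, 8.7, 0, 4.2, 1.7, 0, 0, 0, 8.7, 0, 4.1, 1.6, 0, 0, 0, 8.7, 0, 4, 1.5, 0, 0, 0, 8.7, 0, 0, 0, -0.145, 0, 0, 8.7, 0, 0, 0, -0.145, 0, 0, 8.7, 0, 0, 0, -0.145, 0, 0, 8.7, 0, 0, 0, -0.145, 0, 0, 8.7]

```text
time_s: 2.5
ee_pos: [0.4469, 0.112, 0.2721]
orientation: [2.641, 1.57, -2.802]
wrist_force: [-0.5, -0.2, -0.1]
opening: 0.0874
```

Emit:
servo_tool:
  motion: [0, 0, 0, -0.145, 0, 0, 8.7, 0, 0, 0, -0.145, 0, 0, 8.7, 0, 0, 0, -0.145, 0, 0, 8.7, 0, 0, 0, -0.145, 0, 0, 8.7, 0, 0, 0, -0.135, 0, 0, 8.7, 5, 0, 0, 0, 0, 0, 8.7, 0, 0, 0, 0, 0, 0, 8.7, 0, 0, 0, 0, 0, 0, 8.7]

```text
time_s: 3.3
ee_pos: [0.4473, 0.1115, 0.2226]
orientation: [2.629, 1.569, -2.105]
wrist_force: [0.7, -0.3, 0.2]
opening: 0.0867
```

```bash
python3 - <<'E'
from fit import *
from mv import goal
goal([447.7,110.5,26],-91.2)
for nm in('top','side'):
    s=snap(nm);A=cloud(s);M=(.36,.52,-.1,.24)
    if nm=='side': cv2.imwrite('pics/side1.png',s['pixels'][120:320,180:380].repeat(3,0).repeat(3,1))
    box(A,reg(A,*M,.064,.082),nm+' handletop')
E
```

```text
t 3.3 axes(cols x,y,z)
 [[-0.0011 -0.9998  0.0217]
 [-0.0019  0.0217  0.9998]
 [-1.      0.0011 -0.0019]] 
shift now-axes cm [19.66 -0.07 -0.07] goal-axes cm [19.66 -0.05 -0.1 ] rot [-0.0008 -0.0019 -0.0011] world mm [   0.4   -1.  -196.6] F [ 0.7  -0.27  0.25] open 0.0867 j6 -0.62
top handletop 88 c 446.2 120.2 wh 21.3 18.2 ang 0.89 pca -8.46 z [68.  73.8 78.1] mean [445.5 119.8  73.7]
side handletop 196 c 447.9 113.0 wh 23.3 46.4 ang 2.58 pca -91.87 z [66.5 71.5 73.6] mean [447.8 115.4  71.1]
```

View pics/side1.png

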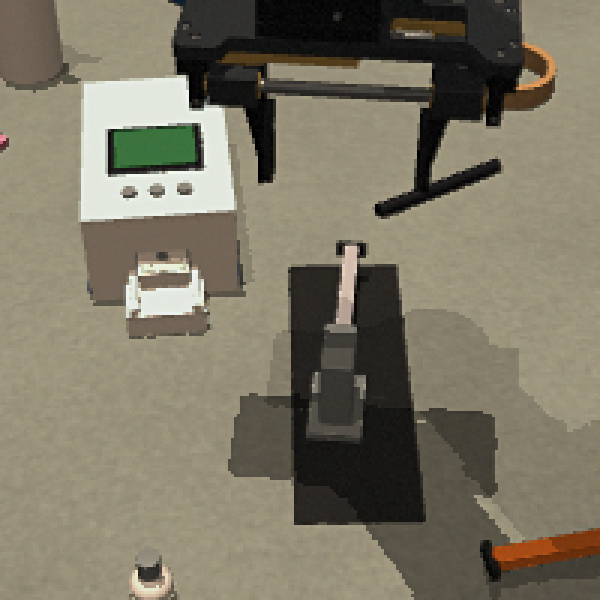

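The gripper sits above the handle with its jaws across it, and the tip is dark at about (350,248) in the crop. I'm descending and gripping.

Emit:
servo_tool:
  motion: [4.5, 0, 0, 0, 0, 0, 8.7, 4.5, 0, 0, 0, 0, 0, 8.7, 4.5, 0, 0, 0, 0, 0, 8.7, 3, 0, 0, 0, 0, 0, 8.7, 2, 0, 0, 0, 0, 0, 8.7, 1.1, 0, 0, 0, 0, 0, 8.7, 0, 0, 0, 0, 0, 0, 8.7, 0, 0, 0, 0, 0, 0, 1]
  newtons: 35

```text
time_s: 4.2
ee_pos: [0.4489, 0.1129, 0.0278]
orientation: [-1.071, 1.568, 0.478]
wrist_force: [0.3, 0.1, -0.1]
opening: 0.0842
```

Emit:
servo_tool:
  motion: [0, 0, 0, 0, 0, 0, 1, 0, 0, 0, 0, 0, 0, 1, 0, 0, 0, 0, 0, 0, 1, 0, 0, 0, 0, 0, 0, 1, 0, 0, 0, 0, 0, 0, 1, 0, 0, 0, 0, 0, 0, 1]

```text
time_s: 4.8
ee_pos: [0.4472, 0.1119, 0.0266]
orientation: [-0.558, 1.571, 0.991]
wrist_force: [0.2, 0.0, -0.2]
opening: 0.039
```

Emit:
servo_tool:
  motion: [0, 0, 0, 0, 0, 0, 1, 0, 0, 0, 0, 0, 0, 1, 0, 0, 0, 0, 0, 0, 1, 0, 0, 0, 0, 0, 0, 1, 0, 0, 0, 0, 0, 0, 1]

```text
time_s: 5.3
ee_pos: [0.4474, 0.112, 0.0265]
orientation: [-1.204, 1.571, 0.345]
wrist_force: [-0.0, 0.4, -0.3]
opening: 0.0239
```

```bash
python3 - <<'E'
from mv import *
goal([447,111,26],-91.2)
E
```

```text
t 5.3 axes(cols x,y,z)
 [[ 2.000e-04 -9.998e-01  2.190e-02]
 [ 1.000e-04  2.190e-02  9.998e-01]
 [-1.000e+00 -2.000e-04  1.000e-04]] 
shift now-axes cm [ 0.05  0.04 -0.1 ] goal-axes cm [ 0.05  0.04 -0.1 ] rot [-0.0009  0.0001  0.0002] world mm [-0.4 -1.  -0.5] F [-0.05  0.41 -0.3 ] open 0.0239 j6 -0.62
```

Emit:
servo_tool:
  motion: [-2, 0, 0, 0, 0, 0, 1, -3, 0, 0, 0, 0, 0, 1, -1, 0, 0, 0, 0, 0, 1, 0, 0, 3, 0, 0, 0, 1, 0, 0, 3, -0.107, 0, 0, 1, 0, 0, 0, -0.107, 0, 0, 1, 0, 0, 0, 0, 0, 0, 1, 0, 0, 0, 0, 0, 0, 1]

```text
time_s: 6.1
ee_pos: [0.4478, 0.1713, 0.0858]
orientation: [1.907, 1.569, -2.616]
wrist_force: [0.4, -0.9, -1.7]
opening: 0.0238
```

```bash
python3 - <<'E'
from mv import *
goal([558.6,171,56],-79)
E
```

```text
t 6.1 axes(cols x,y,z)
 [[-1.600e-03 -9.821e-01 -1.882e-01]
 [-9.000e-04 -1.882e-01  9.821e-01]
 [-1.000e+00  1.800e-03 -6.000e-04]] 
shift now-axes cm [  2.97 -10.88  -2.12] goal-axes cm [  2.98 -10.87  -2.15] rot [-0.0026 -0.0006 -0.0018] world mm [110.8  -0.3 -29.8] F [ 0.37 -0.94 -1.69] open 0.0238 j6 -0.52
```

Emit:
servo_tool:
  motion: [0, -3, 0, 0, 0, 0, 1, 0, -4, 0, 0, 0, 0, 1, 0, -3.9, 0, 0, 0, 0, 1, 0, 0, -2.1, 0, 0, 0, 1, 3, 0, 0, 0, 0, 0, 1, 0, 0, 0, 0, 0, 0, 1, 0, 0, 0, 0, 0, 0, 1]

```text
time_s: 6.8
ee_pos: [0.559, 0.1712, 0.056]
orientation: [2.045, 1.568, -2.477]
wrist_force: [-0.5, 0.6, -1.3]
opening: 0.024
```

```bash
cat > look.py <<'E'
from fit import *
from mv import goal
import sys
goal([558.6,171,26],-79)
S=r.read_state();e=S['ee_pos']*1000
M=np.array([592.8,-4.8]);d=np.array([.191,-.982]);n=np.array([.982,.191])
print('tcp in slot frame: along',((e[:2]-M)@d).round(1),'lat(+x side)',((e[:2]-M)@n).round(1))
for nm in('top','side'):
    s=snap(nm);A=cloud(s)
    a=(A[...,:2]*1000-M)@d;l=(A[...,:2]*1000-M)@n;z=A[...,2]*1000
    np.savez(nm+'_sl.npz',a=a,l=l,z=z)
    def st(t,m):
        print(nm,t,m.sum(),end=' ')
        if m.sum()>3: print('along',np.percentile(a[m],[2,50,98]).round(1),'lat',np.percentile(l[m],[2,50,98]).round(1),'z',np.percentile(z[m],[5,50,95]).round(1))
        else: print()
    st('nose',(a>-110)&(a<-36)&(abs(l)<20)&(z>45)&(z<80))
    st('cass',(a>-40)&(a<2)&(abs(l)<18)&(z>35.5)&(z<44))
    st('rail+',(a>-50)&(a<-2)&(l>19)&(l<34)&(z>26)&(z<34));st('rail-',(a>-50)&(a<-2)&(l<-19)&(l>-34)&(z>26)&(z<34))
    if nm==sys.argv[1]:
        u,v=map(int,sys.argv[2].split(','));cv2.imwrite('pics/%s.png'%sys.argv[3],cv2.resize(s['pixels'][v:v+120,u:u+160],None,fx=5,fy=5,interpolation=cv2.INTER_CUBIC))
E
python3 look.py top 210,120 p5
```

```text
t 6.8 axes(cols x,y,z)
 [[-0.002  -0.9819 -0.1895]
 [-0.0015 -0.1895  0.9819]
 [-1.      0.0022 -0.0011]] 
shift now-axes cm [ 3.    0.04 -0.01] goal-axes cm [ 3.    0.04 -0.01] rot [-0.0014 -0.0011 -0.0022] world mm [ -0.4  -0.2 -30. ] F [-0.54  0.64 -1.3 ] open 0.024 j6 -0.38
tcp in slot frame: along -179.3 lat(+x side) 0.4
top nose 204 along [-108.5  -73.3  -38. ] lat [-6.6 -1.7  5.6] z [61.6 69.  72.7]
top cass 92 along [-12.   -5.4   1.7] lat [-17.2  -0.4  17.1] z [36.5 39.4 42.7]
top rail+ 44 along [-41.2 -27.3  -3.1] lat [20.4 24.5 28.2] z [27.  29.5 33. ]
top rail- 55 along [-42.1 -23.1  -2.8] lat [-29.9 -24.7 -19.7] z [26.9 29.5 33.4]
side nose 0 
side cass 3 
side rail+ 0 
side rail- 1
```

View pics/p5.png

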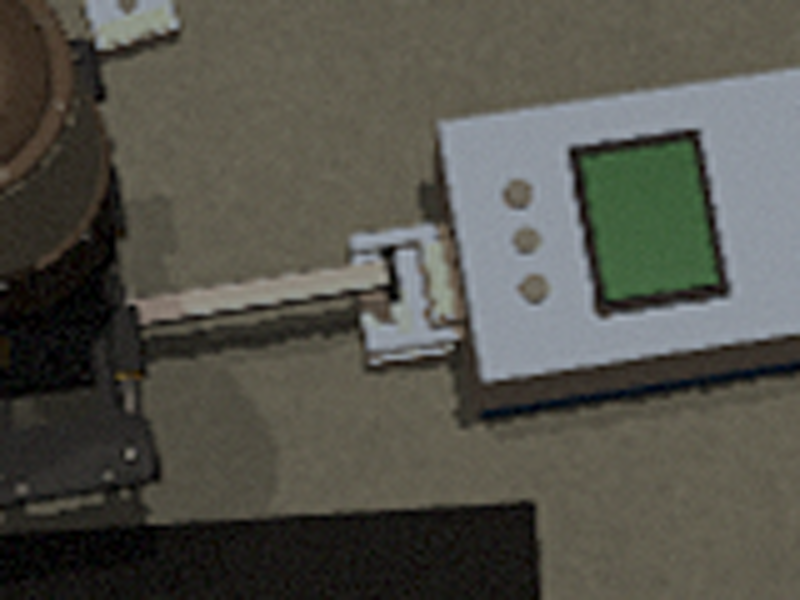

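Picture p5 shows the nose (180–385, 290) lined up on the slot axis, with its dark tip at about (390,270). The cassette is ahead of it at about (410–450, 280). The measured gap is about 16 mm and the lateral error is under 2 mm, so I'm lowering the pusher.

Emit:
servo_tool:
  motion: [1.5, 0, 0, 0, 0, 0, 1, 1.2, 0, 0, 0, 0, 0, 1, 0.2, 0, 0, 0, 0, 0, 1, 0, 0, -0.3, 0, 0, 0, 1, 0, 0, -0.3, 0, 0, 0, 1, 0, 0, -0.3, 0, 0, 0, 1, 0, 0, 0, 0, 0, 0, 1, 0, 0, 0, 0, 0, 0, 1]

```text
time_s: 7.7
ee_pos: [0.5615, 0.1631, 0.0279]
orientation: [-1.186, 1.57, 0.577]
wrist_force: [1.3, -0.5, -1.9]
opening: 0.0238
```

```bash
python3 - <<'E'
from mv import *
goal([558.6,171,26],-79)
E
```

```text
t 7.7 axes(cols x,y,z)
 [[ 5.000e-04 -9.817e-01 -1.905e-01]
 [ 3.000e-04 -1.905e-01  9.817e-01]
 [-1.000e+00 -6.000e-04  2.000e-04]] 
shift now-axes cm [0.19 0.13 0.83] goal-axes cm [0.19 0.13 0.83] rot [-0.0004  0.0002  0.0006] world mm [-2.9  7.9 -1.9] F [ 1.3  -0.48 -1.87] open 0.0238 j6 -0.37
```

Emit:
servo_tool:
  motion: [0, 0, -0.15, 0, 0, 0, 1, 0, 0, -0.15, 0, 0, 0, 1, 0, 0, -0.15, 0, 0, 0, 1, 0, 0, -0.15, 0, 0, 0, 1, 0, 0, -0.15, 0, 0, 0, 1, 0, 0, -0.15, 0, 0, 0, 1, 0, 0, -0.15, 0, 0, 0, 1, 0, 0, -0.15, 0, 0, 0, 1]

```text
time_s: 8.5
ee_pos: [0.5636, 0.1514, 0.0276]
orientation: [-0.927, 1.571, 0.835]
wrist_force: [0.6, 0.9, -1.7]
opening: 0.0235
```

Emit:
servo_tool:
  motion: [0, 0, -0.2, 0, 0, 0, 1, 0, 0, 0, 0, 0, 0, 1, 0, 0, -0.2, 0, 0, 0, 1, 0, 0, 0, 0, 0, 0, 1, 0, 0, -0.2, 0, 0, 0, 1, 0, 0, 0, 0, 0, 0, 1, 0, 0, -0.1, 0, 0, 0, 1, 0, 0, 0, 0, 0, 0, 1]

```text
time_s: 9.3
ee_pos: [0.5649, 0.1445, 0.0275]
orientation: [2.241, 1.571, -2.28]
wrist_force: [-0.2, 0.4, -0.2]
opening: 0.0236
```

```bash
python3 look.py top 210,120 p6
```

```text
t 9.3 axes(cols x,y,z)
 [[-1.000e-04 -9.816e-01 -1.907e-01]
 [-1.000e-04 -1.907e-01  9.816e-01]
 [-1.000e+00  1.000e-04 -1.000e-04]] 
shift now-axes cm [0.15 0.11 2.72] goal-axes cm [0.15 0.11 2.72] rot [-0.0001 -0.0001 -0.0001] world mm [-6.3 26.5 -1.5] F [-0.17  0.38 -0.23] open 0.0236 j6 -0.34
tcp in slot frame: along -151.9 lat(+x side) 1.1
top nose 9 along [-104.1  -67.5  -38.6] lat [-4.2  1.7  4.5] z [45.5 46.5 47.9]
top cass 107 along [-38.9 -15.6   1.6] lat [-11.   -0.1  11.2] z [37.3 40.7 43.6]
top rail+ 47 along [-41.4 -22.8  -3.2] lat [20.9 23.7 27.8] z [26.7 30.3 33.4]
top rail- 44 along [-42.  -21.2  -4. ] lat [-29.6 -25.  -21.2] z [27.4 30.6 33.3]
side nose 0 
side cass 0 
side rail+ 0 
side rail- 0
```

View pics/p6.png

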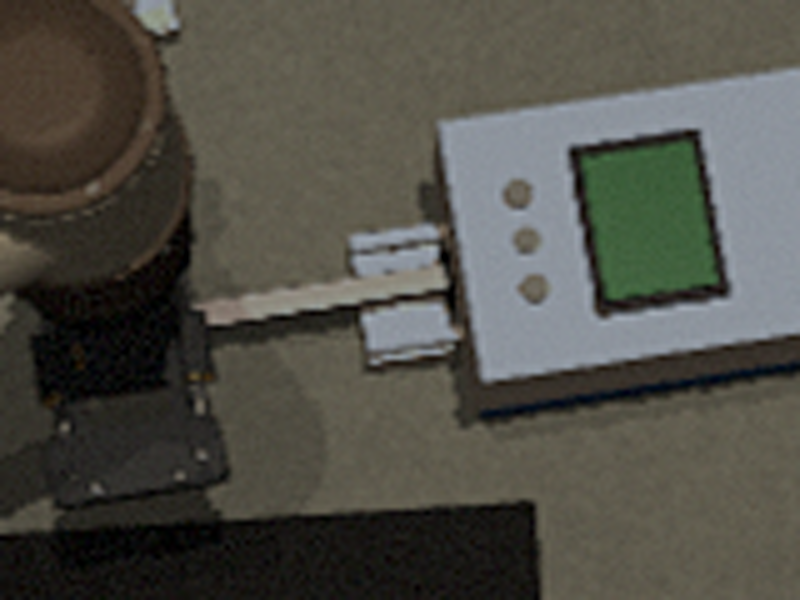

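The tip at about (450,280) is now at the mouth and the cassette is flush with it. From here I'll use 2 mm taps and watch the force (resistance is about +Fy).

Emit:
servo_tool:
  motion: [0, 0, -0.2, 0, 0, 0, 1, 0, 0, 0, 0, 0, 0, 1, 0, 0, -0.2, 0, 0, 0, 1, 0, 0, 0, 0, 0, 0, 1]

```text
time_s: 9.8
ee_pos: [0.5657, 0.1404, 0.0275]
orientation: [2.316, 1.571, -2.205]
wrist_force: [-0.8, -0.0, -2.6]
opening: 0.0238
```

Emit:
servo_tool:
  motion: [0, 0, -0.1, 0, 0, 0, 1, 0, 0, -0.1, 0, 0, 0, 1, 0, 0, 0, 0, 0, 0, 1]

```text
time_s: 10.1
ee_pos: [0.5661, 0.1385, 0.0276]
orientation: [2.473, 1.571, -2.047]
wrist_force: [-0.6, 0.2, -1.4]
opening: 0.0237
```

Emit:
servo_tool:
  motion: [0, 0, -0.1, 0, 0, 0, 1, 0, 0, -0.1, 0, 0, 0, 1, 0, 0, 0, 0, 0, 0, 1]

```text
time_s: 10.4
ee_pos: [0.5665, 0.1366, 0.0276]
orientation: [2.608, 1.571, -1.913]
wrist_force: [-0.6, -0.4, -2.4]
opening: 0.0236
```

Emit:
servo_tool:
  motion: [0, 0, -0.1, 0, 0, 0, 1, 0, 0, -0.1, 0, 0, 0, 1, 0, 0, 0, 0, 0, 0, 1]

```text
time_s: 10.7
ee_pos: [0.5668, 0.1346, 0.0276]
orientation: [2.523, 1.571, -1.997]
wrist_force: [-0.0, 0.1, -1.4]
opening: 0.0238
```

Emit:
servo_tool:
  motion: [0, 0, -0.1, 0, 0, 0, 1, 0, 0, -0.1, 0, 0, 0, 1, 0, 0, 0, 0, 0, 0, 1]

```text
time_s: 11.0
ee_pos: [0.5672, 0.1327, 0.0276]
orientation: [3.033, 1.571, -1.487]
wrist_force: [0.1, -0.7, -2.3]
opening: 0.0235
```

Emit:
servo_tool:
  motion: [0, 0, -0.1, 0, 0, 0, 1, 0, 0, -0.1, 0, 0, 0, 1, 0, 0, 0, 0, 0, 0, 1]

```text
time_s: 11.3
ee_pos: [0.5676, 0.1307, 0.0276]
orientation: [2.398, 1.571, -2.122]
wrist_force: [0.5, -0.2, -1.5]
opening: 0.0241
```

Emit:
servo_tool:
  motion: [0, 0, -0.1, 0, 0, 0, 1, 0, 0, -0.1, 0, 0, 0, 1, 0, 0, 0, 0, 0, 0, 1]

```text
time_s: 11.6
ee_pos: [0.568, 0.1287, 0.0275]
orientation: [2.257, 1.571, -2.264]
wrist_force: [-0.2, 0.3, -1.2]
opening: 0.0233
```

Emit:
servo_tool:
  motion: [0, 0, -0.1, 0, 0, 0, 1, 0, 0, -0.1, 0, 0, 0, 1, 0, 0, 0, 0, 0, 0, 1]

```text
time_s: 11.9
ee_pos: [0.5683, 0.1267, 0.0275]
orientation: [2.288, 1.571, -2.233]
wrist_force: [-0.1, -0.6, -2.3]
opening: 0.0239
```

Emit:
servo_tool:
  motion: [0, 0, -0.1, 0, 0, 0, 1, 0, 0, -0.1, 0, 0, 0, 1, 0, 0, 0, 0, 0, 0, 1]

```text
time_s: 12.2
ee_pos: [0.5688, 0.1248, 0.0276]
orientation: [2.513, 1.571, -2.007]
wrist_force: [0.5, 0.6, -1.5]
opening: 0.0239
```

Emit:
servo_tool:
  motion: [0, 0, -0.1, 0, 0, 0, 1, 0, 0, -0.1, 0, 0, 0, 1, 0, 0, 0, 0, 0, 0, 1]

```text
time_s: 12.5
ee_pos: [0.5692, 0.1228, 0.0276]
orientation: [2.745, 1.571, -1.775]
wrist_force: [-0.6, 0.7, -2.0]
opening: 0.0239
```

Emit:
servo_tool:
  motion: [0, 0, -0.1, 0, 0, 0, 1, 0, 0, -0.1, 0, 0, 0, 1, 0, 0, 0, 0, 0, 0, 1]

```text
time_s: 12.8
ee_pos: [0.5695, 0.1209, 0.0275]
orientation: [2.391, 1.571, -2.129]
wrist_force: [-0.4, 0.2, -1.5]
opening: 0.024
```

Emit:
servo_tool:
  motion: [0, 0, -0.1, 0, 0, 0, 1, 0, 0, -0.1, 0, 0, 0, 1, 0, 0, 0, 0, 0, 0, 1]

```text
time_s: 13.1
ee_pos: [0.5699, 0.1189, 0.0275]
orientation: [2.465, 1.571, -2.055]
wrist_force: [0.3, -0.1, -1.6]
opening: 0.0236
```

Emit:
servo_tool:
  motion: [0, 0, -0.1, 0, 0, 0, 1, 0, 0, -0.1, 0, 0, 0, 1, 0, 0, 0, 0, 0, 0, 1]

```text
time_s: 13.4
ee_pos: [0.5703, 0.1169, 0.0275]
orientation: [2.245, 1.571, -2.276]
wrist_force: [-0.4, 0.3, -3.1]
opening: 0.0238
```

Emit:
servo_tool:
  motion: [0, 0, -0.1, 0, 0, 0, 1, 0, 0, -0.1, 0, 0, 0, 1, 0, 0, 0, 0, 0, 0, 1]

```text
time_s: 13.7
ee_pos: [0.5707, 0.115, 0.0275]
orientation: [2.605, 1.571, -1.915]
wrist_force: [0.5, -0.4, -0.8]
opening: 0.0239
```

Emit:
servo_tool:
  motion: [0, 0, -0.1, 0, 0, 0, 1, 0, 0, -0.1, 0, 0, 0, 1, 0, 0, 0, 0, 0, 0, 1]

```text
time_s: 14.0
ee_pos: [0.5713, 0.1147, 0.0279]
orientation: [-0.752, 1.568, 1.01]
wrist_force: [-1.4, 6.0, 0.2]
opening: 0.0237
```

The stop: the force rose to about 6 N and the arm advanced only 0.3 of 2 mm. I'll back off 4 mm and re-tap with slightly less travel to confirm.

Emit:
servo_tool:
  motion: [0, 0, 0.2, 0, 0, 0, 1, 0, 0, 0.2, 0, 0, 0, 1, 0, 0, 0, 0, 0, 0, 1]

```text
time_s: 14.3
ee_pos: [0.5701, 0.117, 0.0274]
orientation: [2.238, 1.57, -2.282]
wrist_force: [0.2, -0.5, -1.7]
opening: 0.0239
```

Emit:
servo_tool:
  motion: [0, 0, -0.1, 0, 0, 0, 1, 0, 0, -0.1, 0, 0, 0, 1, 0, 0, -0.1, 0, 0, 0, 1, 0, 0, -0.04, 0, 0, 0, 1, 0, 0, 0, 0, 0, 0, 1]

```text
time_s: 14.8
ee_pos: [0.571, 0.1147, 0.0277]
orientation: [-0.555, 1.569, 1.207]
wrist_force: [-1.9, 4.6, 0.0]
opening: 0.024
```

Confirmed: 4.9 N at the same position. I'm withdrawing straight back, then lifting.

Emit:
servo_tool:
  motion: [0, 0, 0.2, 0, 0, 0, 1, 0, 0, 0.8, 0, 0, 0, 1, 0, 0, 1.8, 0, 0, 0, 1, 0, 0, 2, 0, 0, 0, 1, 0, 0, 1.5, 0, 0, 0, 1, 0, 0, 0.3, 0, 0, 0, 1, -3, 0, 0, 0, 0, 0, 1, -3, 0, 0, 0, 0, 0, 1]

```text
time_s: 15.6
ee_pos: [0.5574, 0.178, 0.0871]
orientation: [2.001, 1.567, -2.519]
wrist_force: [0.0, 0.4, -2.0]
opening: 0.0237
```

Emit:
servo_tool:
  motion: [0, 0, 0, 0, 0, 0, 1, 0, 3, 0, 0, 0, 0, 1, 0, 4, 0, 0, 0, 0, 1, 0, 3.5, 0, 0, 0, 0, 1, 0, 0, 0, 0.107, 0, 0, 1, 0, 0, 0, 0.107, 0, 0, 1, 0, 0, 0, 0, 0, 0, 1, 0, 0, 0, 0, 0, 0, 1]

```text
time_s: 16.4
ee_pos: [0.4551, 0.1582, 0.0872]
orientation: [2.166, 1.57, -2.567]
wrist_force: [-0.0, -0.1, -1.0]
opening: 0.0237
```

```bash
python3 - <<'E'
from mv import *
goal([447.4,112,26.5],-91.25)
s=snap('side');cv2.imwrite('pics/s7.png',cv2.resize(s['pixels'][120:320,180:380],None,fx=3,fy=3,interpolation=cv2.INTER_CUBIC))
E
```

```text
t 16.4 axes(cols x,y,z)
 [[-6.000e-04 -9.998e-01  2.020e-02]
 [-4.000e-04  2.020e-02  9.998e-01]
 [-1.000e+00  6.000e-04 -4.000e-04]] 
shift now-axes cm [ 6.08  0.67 -4.63] goal-axes cm [ 6.07  0.67 -4.64] rot [ 0.0016 -0.0004 -0.0006] world mm [ -7.7 -46.2 -60.7] F [-0.02 -0.09 -1.01] open 0.0237 j6 -0.69
```

View pics/s7.png

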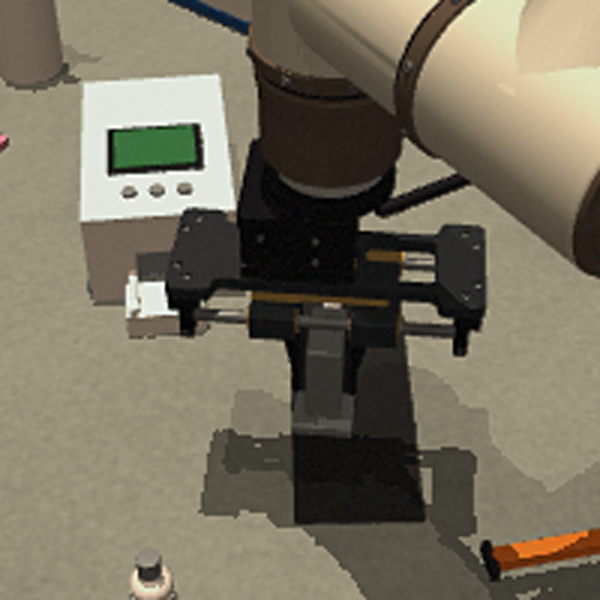

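In s7 the pusher (handle at about (325,360), foot at about (325,410)) hangs upright in the grip above the mat. I'm returning it.

Emit:
servo_tool:
  motion: [0, 0.7, -2, 0, 0, 0, 1, 0, 0, -2.6, 0, 0, 0, 1, 2.5, 0, 0, 0, 0, 0, 1, 2, 0, 0, 0, 0, 0, 1, 1.1, 0, 0, 0, 0, 0, 1, 0.2, 0, 0, 0, 0, 0, 1, 0, 0, 0, 0, 0, 0, 1, 0, 0, 0, 0, 0, 0, 1]

```text
time_s: 17.25
ee_pos: [0.4478, 0.113, 0.0301]
orientation: [-1.075, 1.569, 0.475]
wrist_force: [-0.1, 0.0, -1.6]
opening: 0.0239
```

```bash
python3 - <<'E'
from mv import *
goal([447.4,112,26.5],-91.25)
E
```

```text
t 17.25 axes(cols x,y,z)
 [[ 1.200e-03 -9.998e-01  2.130e-02]
 [ 6.000e-04  2.130e-02  9.998e-01]
 [-1.000e+00 -1.100e-03  6.000e-04]] 
shift now-axes cm [ 0.36  0.04 -0.1 ] goal-axes cm [ 0.36  0.04 -0.1 ] rot [0.0005 0.0006 0.0011] world mm [-0.4 -1.  -3.6] F [-0.08  0.02 -1.61] open 0.0239 j6 -0.62
```

Emit:
servo_tool:
  motion: [0.1, 0, 0, 0, 0, 0, 1, 0.1, 0, 0, 0, 0, 0, 1, 0, 0, 0, 0, 0, 0, 1, 0, 0, 0, 0, 0, 0, 1]

```text
time_s: 17.65
ee_pos: [0.4473, 0.1127, 0.0277]
orientation: [-0.975, 1.57, 0.574]
wrist_force: [0.4, -0.6, -1.3]
opening: 0.0236
```

Emit:
servo_tool:
  motion: [0.08, 0, 0, 0, 0, 0, 1, 0, 0, 0, 0, 0, 0, 1, 0, 0, 0, 0, 0, 0, 1]

```text
time_s: 17.95
ee_pos: [0.4472, 0.1127, 0.0267]
orientation: [2.339, 1.571, -2.395]
wrist_force: [-0.3, -1.4, -1.4]
opening: 0.024
```

Emit:
servo_tool:
  motion: [0.06, 0, 0, 0, 0, 0, 1, 0, 0, 0, 0, 0, 0, 1, 0, 0, 0, 0, 0, 0, 1]

```text
time_s: 18.25
ee_pos: [0.4473, 0.1127, 0.0265]
orientation: [-1.916, 1.571, -0.367]
wrist_force: [-2.4, -0.1, 4.8]
opening: 0.0233
```

Seated (Fz turned to +4.8 N). I'm releasing slowly, then rising straight up.

Emit:
servo_tool:
  motion: [-0.03, 0, 0, 0, 0, 0, 2.6, 0, 0, 0, 0, 0, 0, 3, 0, 0, 0, 0, 0, 0, 4.5, 0, 0, 0, 0, 0, 0, 6, 0, 0, 0, 0, 0, 0, 8, 0, 0, 0, 0, 0, 0, 8, 0, 0, 0, 0, 0, 0, 8, 0, 0, 0, 0, 0, 0, 8]

```text
time_s: 19.05
ee_pos: [0.4473, 0.1127, 0.0264]
orientation: [2.826, 1.571, -1.909]
wrist_force: [0.4, 0.3, -0.0]
opening: 0.07
```

Emit:
servo_tool:
  motion: [0, 0, 0, 0, 0, 0, 8, 0, 0, 0, 0, 0, 0, 8]

```text
time_s: 19.25
ee_pos: [0.4472, 0.1127, 0.0265]
orientation: [-0.649, 1.571, 0.9]
wrist_force: [-0.1, 0.2, 0.1]
opening: 0.0783
```

Emit:
servo_tool:
  motion: [-2, 0, 0, 0, 0, 0, 8, -4, 0, 0, 0, 0, 0, 8, -5, 0, 0, 0, 0, 0, 8, -5, 0, 0, 0, 0, 0, 8, -4, 0, 0, 0, 0, 0, 8, 0, 0, 4, 0, 0, 0, 8, 0, 0, 5, 0, 0, 0, 8, 0, 0, 5, 0, 0, 0, 8]

```text
time_s: 20.05
ee_pos: [0.4501, 0.2538, 0.2273]
orientation: [-0.651, 1.569, 0.897]
wrist_force: [1.4, -0.9, 0.3]
opening: 0.0799
```

Emit:
servo_tool:
  motion: [0, 0, 5, 0, 0, 0, 8, 0, 0, 4, 0, 0, 0, 8, 0, 0, 0, 0, 0, 0, 8, 0, 0, 0, 0, 0, 0, 8]

```text
time_s: 20.45
ee_pos: [0.4518, 0.3431, 0.2256]
orientation: [2.394, 1.569, -2.339]
wrist_force: [0.2, 0.8, -0.0]
opening: 0.0799
```

```bash
python3 look.py top 190,140 p8; python3 - <<'E'
from fit import *
s=dict(np.load('top.npz'));A=cloud(s);M=(.36,.52,-.1,.24)
box(A,reg(A,*M,.064,.09),'handletop');box(A,reg(A,*M,.03,.055)&(A[...,1]<.07),'nose')
S=dict(np.load('side.npz'));print(r.read_state()['ee_pos'])
cv2.imwrite('pics/s8.png',cv2.resize(S['pixels'][120:320,120:420],None,fx=2.6,fy=2.6,interpolation=cv2.INTER_CUBIC))
E
```

```text
t 20.45 axes(cols x,y,z)
 [[-0.0012 -0.9998  0.0207]
 [-0.0013  0.0207  0.9998]
 [-1.      0.0012 -0.0013]] 
shift now-axes cm [ 19.97 -11.06 -16.96] goal-axes cm [ 19.96  -7.2  -18.94] rot [-0.2127 -0.0012 -0.0013] world mm [ 106.8 -172.1 -199.6] F [ 0.16  0.84 -0.04] open 0.0799 j6 -0.96
tcp in slot frame: along -368.6 lat(+x side) -72.0
top nose 0 
top cass 0 
top rail+ 51 along [-40.9 -22.3  -3.7] lat [19.7 23.5 27.7] z [26.9 30.6 33.6]
top rail- 52 along [-41.9 -21.   -2.5] lat [-30.3 -25.1 -21.4] z [26.7 31.1 33.4]
side nose 0 
side cass 0 
side rail+ 0 
side rail- 0 
handletop 231 c 446.4 109.6 wh 44.4 24.3 ang 89.19 pca -90.57 z [69.2 73.6 77.6] mean [445.8 109.   73.6]
nose 292 c 442.2 14.4 wh 22.9 108.6 ang 1.92 pca -91.05 z [35.3 39.7 44. ] mean [444.4  12.2  39.8]
[0.45203984 0.34177786 0.22625902]
```

View pics/p8.png

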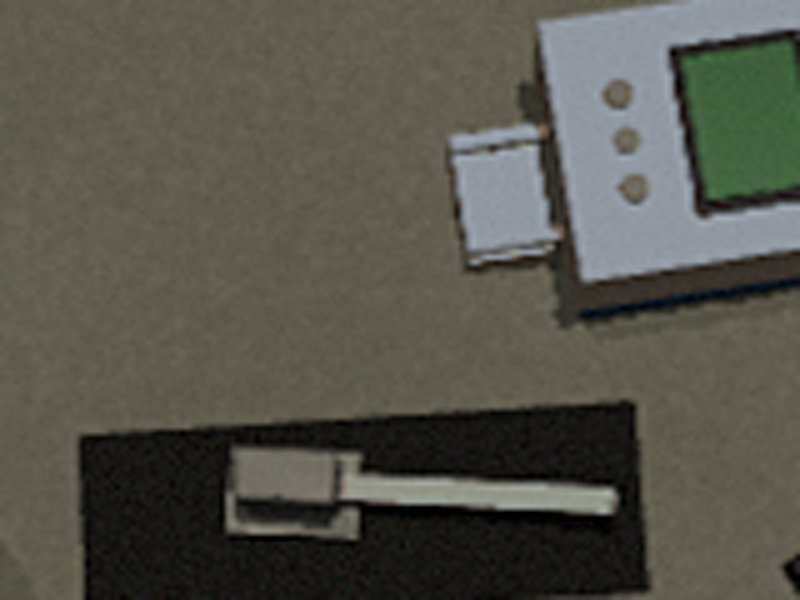

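View pics/s8.png

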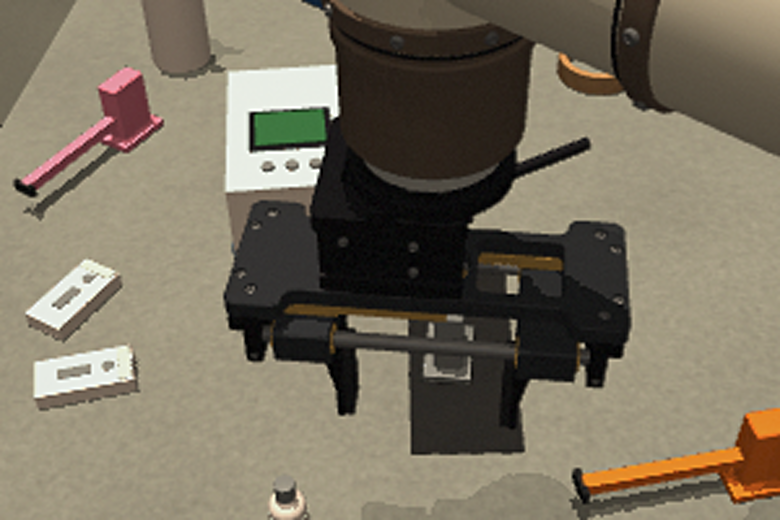

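p8 shows the pusher upright on its mat (handle at about (290,480), tip at about (615,500)) and the ledge empty at about (500,195), so the cassette was not dragged back out. In s8 everything in view is undisturbed and the gripper is clear. I'm handing in.

```bash
python3 -c "
from plant import r
print(r.sign_off(), r.read_state()['time_s'])"
```

```text
the job is handed in; nothing more can be done
the job is handed in; nothing more can be done
```

The cassette is home against the hidden stop, the pusher stands upright on its mat again, and the job was handed in at about 20.5 s.

- **Push:** I gripped the grey pusher, lined it up with the slot and moved the cassette in by steps of 1.5 to 2 mm, with 2 mm taps over the last stretch. It met the stop with the tip about 28 mm inside the mouth. There the measured force rose to about 6 N and the arm stopped advancing.
- **Confirmation:** After backing off 4 mm, a second, slightly shorter tap gave about 5 N at the same position. Forces are only read at the end of each move, so the peak between readings was not seen, but no reading came near 10 N.
- **Final checks:** The last pictures show the ledge empty, so the cassette was not pulled back out. The pusher is upright and within about 2 mm of where it started. The fingers are open and clear, with wrist force about zero. Nothing else in view had moved. No check failed.
- **Not directly seen:** The cassette's final position inside the tunnel is hidden, so "fully home" rests on the two force contacts agreeing.

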